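# Draw back the spring centre of a hub fixture and hold it open

## Task

The hub in the bench centres is ready to come out. Slide the fixture's transport lock all the way out to its end stop, then swing the cam lever round to its highest lift, so that the spring centre is drawn as far back from the hub as it will go, and keep the lever's handle gripped there: finish while holding it, because the spring throws the lever off as soon as it is let go. The hub stays lying in its cradle, and the spanner, hex key and grease tin round the fixture stay where they are.

Things in the scene. Friction and masses are not known exactly. Their poses are not given: they have to be found in the camera images.
- bench_centres: Fixture that holds a wheel hub between centres, fixed to the desk: grey bed 70 mm wide (x), 290 mm long (y). Origin: underside, middle of the width. y is the line of the centres, 65 mm high: headstock at the +y end, tailstock (66 x 85 mm, 86 mm high) with lever and lock at the -y end. A bracket for the lock juts out of the tailstock to x = 102 mm, its rails 101 mm high.
- cam_pivot (a point): Point on the vertical pivot axis of the cam lever, on the tailstock (fixture x = 0, y = -70 mm), 110 mm above the desk, at the height of the steel lever arm (arm's top 114 mm). The pivot's nut tops out at 123 mm.
- cam (a joint): Cam lever angle, rad, counter-clockwise from above; stops at 0 and 2.85. At 2.30 the eccentric is at its highest lift: the lever points straight along the centre line away from the hub (fixture -y). At 0.73 it points to fixture -x. Free to turn up to about 0.65 (blocked at 0.68 while locked), then works against the spring, up to 3 N at the handle; past 2.30 the spring drives it on. Starts at 0 to 0.55.
- lever_grip: Black upright round handle at the lever's end, its axis 75 mm from the pivot axis: 116 to 168 mm above the desk, 23 mm across, free to spin on its own pin, so a gripper may keep its heading while the lever swings. Origin: on its axis half-way up, 142 mm above the desk.
- lock_tab (a point): Middle of the upright black tab of the transport lock, on the bracket at the tailstock's +x side: 16 mm along the slide (fixture x), 12 mm across (fixture y), 99 to 135 mm above the desk; the point is 121 mm above it. Nothing stands beside the tab along fixture y above 102 mm.
- lock_slide (a joint): Travel of the transport lock in m: 0 fully in (its steel tongue blocks the cam), 0.020 at its end stop, out. It slides to fixture +x, away from the cam pivot, with 2.5 N of friction, and stays where it is left.
- plunger (a joint): Retreat of the spring centre (18 mm steel rod in the tailstock) along fixture -y in m: 0 when it presses on the hub's axle, about 0.008 at the cam's highest lift.
- hub_center (a point): Centre of the loose wheel hub (100 mm long, flanges 52 mm across) lying in a V cradle along the line of the centres, at fixture x = 0, y = 50 mm, 65 mm above the desk. It must stay there.
- cone_spanner: Thin flat spanner, 168 mm long, 8 mm thick, lying in front of the fixture; leave alone. Origin: centre of its underside.
- hex_key: Small L-shaped hex key, 94 mm long, lying behind the headstock; leave alone. Origin: centre of its underside.
- grease_tin: Round tin, 79 mm across, 30 mm high, to the right; leave alone. Origin: centre of its underside.

How it is judged:
On the way, in this order (a step that is already met when the one before it is completed fails the run):
1. the transport lock is slid out to its end stop while the lever is still down (value of joint lock_slide above 0.0175 m and value of joint cam below 1 rad), for 0.2 s.
2. the cam lever is swung up to its highest lift, the spring centre drawn back (value of joint cam between 2.08 and 2.52 rad and value of joint plunger above 0.007 m), for 0.2 s.
At the end, for the whole second after the job is handed in: The transport lock is within 2.5 mm of its end stop; the cam lever stands still within 0.22 rad of its highest lift (2.30 rad) with the spring centre back at least 7 mm; the fingers are gripping the lever's handle with more than 2 N; the hub still lies in its cradle, not shifted by more than 12 mm (all of step 2 and value of joint lock_slide above 0.0175 m and velocity of joint cam between -0.1 and 0.1 rad/s and contact force between the fingers and lever_grip above 2 N and distance of hub_center from where it was at the start of the episode below 0.012 m and z of hub_center in the frame of bench_centres between 0.06 and 0.07 m); the arm keeps its last pose, push and grip.
It fails at once if the hub is knocked out of its cradle (distance of hub_center from where it was at the start of the episode above 0.012 m).
It fails at once if the spanner, hex key or grease tin is shifted (distance of any of cone_spanner, hex_key, grease_tin from where it was at the start of the episode above 0.025 m).
It also fails if it takes over 45 s, if anything falls off the work surface, if the arm or the gripper's body presses on something with over 40 N, if the wrist force passes 120 N, or if a joint passes its speed limit or range.

## Robot

A 7-joint arm with a two-finger parallel gripper is mounted at the origin on a cart in front of the work surface, level with it; the furniture and walls round the work are solid. World frame = base frame: x ahead of the robot, y to its left, z up, the work surface at z = 0. Lengths are in m, angles in rad, forces in N, time in s.
With the tool pointing down it reaches from about 0.425 to 0.8 m from the base axis. Payload 8.3 kg.
Tool frame: the origin (TCP) lies at the very end of the fingers, on their centre line; the grasp point (between the pads) lies 19 mm behind it; x points along the fingers, y is the direction in which the jaws open and shut, and the axes are right-handed (so a half turn about x gives the same grasp; the last joint's range is limited). The gripper opens to 85 mm and grips with 20 to 120 N. Pads are 22 mm wide; open, the fingers measure 114 mm over their backs; the gripper's body (76 mm by 85 mm) begins 54 mm behind the grasp point. The pads swing forward as they close: fully open they stand 13 mm farther back than shut.
Start: joints at [-1.268, 0.383, 0.016, 1.37, -0.006, 1.388, -0.046], TCP at [0.224, 0.584, 0.231] pointing down, gripper open.
Joint ranges: [-2.95, 2.95], [-0.25, 2.06], [-1.52, 1.56], [0.18, 2.33], [-1.44, 4.58], [0.02, 2.06], [-3.01, 3.01]. Speed limits (rad/s): [2.39, 2.39, 3.01, 3.01, 3.14, 3.14, 3.14].

## Interface

Orientations are given as a unit quaternion [w, x, y, z].
In Python, from plant import r, imaging gives the robot as it stands.
- The arm moves only by the shell command python3 -m handwheel 'ROWS' [FORCE]. ROWS is JSON, a list of rows, each a list of 3 entries, a list of its own where there are three numbers: the shift along the world's x, y, z in m, then the turn, a rotation vector about the world's x, y, z in rad, then the closure, from 0 (fully open) to 1 (shut). In form: [[[dx, dy, dz], [wx, wy, wz], fingers], ...]. A call has 1 to 8 rows; each row shifts and turns the commanded pose from where the row before left it; what a row does not reach is not made up. A row lasts 1/12 s, in which the tool goes at most 41.7 mm and 7.16 degrees, less where a joint would pass 70% of its speed; a pose out of reach is approached as far as the arm can. A call with a gripper value outside its range is refused whole. The fingers move at their own pace and stop on an object; FORCE is the grip in N (left out, the last holds). Time passes only in rows, so rows that do not move let the fingers close. It gives the time, the measured TCP pose, the force and the opening at its end, in the units of the state.
- r.read_state(): the state, without advancing time (a new reading comes with each control period).
- imaging.snapshot(name): name is "scene" or "top" or "wrist"; returns a dict with "frame" (384x512x3 uint8, blue, green, red), "range_z" (384x512 float32, m along the optical axis (not along the pixel's ray), 0 where there is no reading), "fx", "fy", "cx", "cy" (pixels), "world_from_camera" (4x4, takes a point from camera to world coordinates); the wrist camera has in their place "mount" (4x4, takes a point from camera to tool coordinates, whose origin is the TCP and whose axes are the tool frame's). Camera axes: x right, y down, z forward; pixel columns grow to the right and rows downward; lengths in m; the calibration is good to about 2 mm. A picture is of the moment at which its call begins: read the wrist's pose just before it.
- r.job_done(): hands the job in, once; it reports no verdict.
The state is a dict: "t": time; "joint_pos": joint angles; "qd": joint speeds; "effort": joint torques, N m; "position": TCP position; "eef_rot": TCP orientation; "contact_force": force on the tool from outside, world axes, zero at the start; "ft_torque": the same for the moment, N m; "gripper_width": finger opening in m.
Only numpy, scipy, OpenCV 4.12 (cv2) and the standard library are available. Lean on these libraries where they do the work, as an engineer would, in place of code of your own. Each camera call takes 0.05 s, during which the arm holds its last target.

## Working session

There is one attempt and no reset: what is moved stays moved. The work goes in short steps, Python scripts to look and compute and a shell command to move; the robot and the scene stay as the last step left them, time stands still between calls to the robot, and variables do not carry over. Pictures are saved under pics/ and viewed, and the job is handed in when it is done.

```bash
ls; mkdir -p pics; python3 - <<'E'
from plant import r, imaging
import cv2
s=r.read_state();print(s)
for n in("scene","top"):
    d=imaging.snapshot(n);cv2.imwrite(f"pics/{n}0.png",d["frame"]);print(n,d["fx"],d["cx"],d["cy"],d["world_from_camera"].round(3).tolist())
E
```

```text
pics
{'t': 0.0, 'joint_pos': array([-1.26790395,  0.38423769,  0.01638724,  1.37117109, -0.00628883,
        1.38815667, -0.04654578]), 'qd': array([ 8.42605392e-05,  2.94727667e-04, -2.46935694e-03,  1.87049277e-04,
        4.18597640e-04, -8.40616618e-04,  4.34206388e-04]), 'effort': array([-1.45584632e-03, -6.27599788e+01,  8.43236446e-01, -3.71828949e+01,
        1.63846946e-02,  1.41295034e-02,  3.21911398e-05]), 'position': array([0.22335634, 0.58319766, 0.23027157]), 'eef_rot': array([ 0.69520694,  0.12793308,  0.69541937, -0.12927616]), 'contact_force': array([-0.44516539, -0.58854013,  0.37850224]), 'ft_torque': array([-0.05598183, -0.01363597, -0.00650583]), 'gripper_width': 0.08511153231341137}
scene 358.92962071093285 256.77089811396536 186.09256608799757 [[-0.562, -0.637, 0.528, 0.098], [-0.827, 0.418, -0.376, 0.079], [0.019, -0.648, -0.762, 0.774], [0.0, 0.0, 0.0, 1.0]]
top 447.428739417982 259.2161173285773 191.00713478033077 [[-0.0, -0.989, 0.15, 0.419], [-1.0, -0.001, -0.012, -0.226], [0.012, -0.15, -0.989, 0.956], [0.0, 0.0, 0.0, 1.0]]
```

View pics/scene0.png

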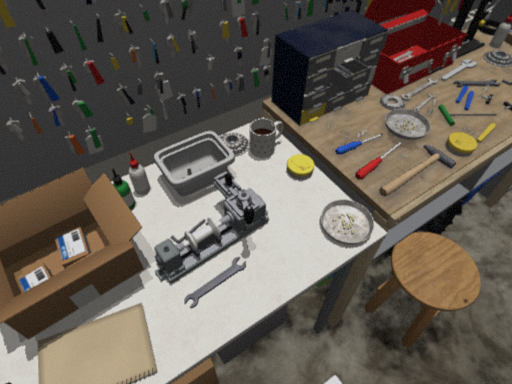

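View pics/top0.png

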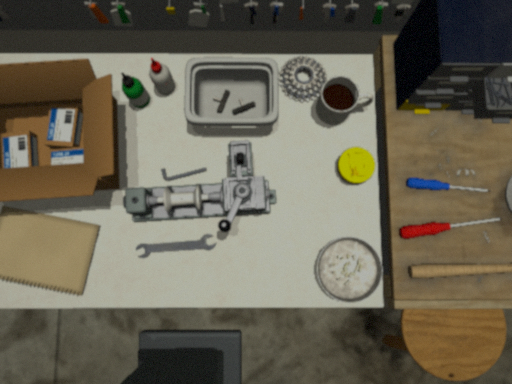

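The fixture lies roughly along world y: the tailstock is on the right (top view, around px 243,190), the lock bracket points up (240,155) and the lever handle is at (225,226). Next I'll zoom in and measure.

```bash
cat > h.py <<'E'
import numpy as np
def ray(d,u,v,z):
    T=d["world_from_camera"];p=T[:3,:3]@np.array([(u-d["cx"])/d["fx"],(v-d["cy"])/d["fy"],1]);o=T[:3,3]
    return o+p*(z-o[2])/p[2]
def cloud(d):
    Z=d["range_z"];v,u=np.indices(Z.shape)
    P=np.stack([(u-d["cx"])/d["fx"]*Z,(v-d["cy"])/d["fy"]*Z,Z],-1)
    T=d["world_from_camera"];W=P@T[:3,:3].T+T[:3,3];W[Z==0]=np.nan
    return W
E
python3 - <<'E'
from plant import imaging
import cv2,numpy as np
from h import *
d=imaging.snapshot("top");W=cloud(d);np.save("top0.npy",W)
cv2.imwrite("pics/topz.png",cv2.resize(d["frame"][130:245,115:285],None,fx=4.5,fy=4.5,interpolation=cv2.INTER_CUBIC))
e=imaging.snapshot("scene");cv2.imwrite("pics/scz.png",cv2.resize(e["frame"][160:290,145:280],None,fx=4.5,fy=4.5,interpolation=cv2.INTER_CUBIC))
h=W[...,2]
for lo,hi in((.155,.18),(.126,.145),(.112,.126),(.095,.105),(.08,.09)):
    m=(h>lo)&(h<hi);m[:, :125]=0;m[:,285:]=0;m[:130]=0;m[245:]=0
    n,l,st,c=cv2.connectedComponentsWithStats(m.astype(np.uint8))
    for i in range(1,n):
        if st[i,4]>8: print(lo,st[i],np.nanmean(W[l==i],0).round(4),np.nanmin(W[l==i],0).round(3),np.nanmax(W[l==i],0).round(3))
# bed outline
m=(h>.008)&(h<.12);m[:,:122]=0;m[:,280:]=0;m[185:]&=True
E
```

```text
0.155 [218 220  13  12 124] [ 0.4775 -0.1735  0.1653] [ 0.468 -0.183  0.155] [ 0.488 -0.162  0.173]
0.126 [237 153   7   9  63] [ 0.6082 -0.1996  0.1349] [ 0.601 -0.205  0.127] [ 0.618 -0.194  0.14 ]
0.112 [237 162   7   2  11] [ 0.6012 -0.1989  0.1202] [ 0.601 -0.205  0.112] [ 0.602 -0.194  0.126]
0.112 [226 184  24  41 346] [ 0.5281 -0.1956  0.1182] [ 0.484 -0.217  0.112] [ 0.56  -0.173  0.126]
0.095 [226 141  30  69 772] [ 0.5798 -0.2009  0.1001] [ 0.514 -0.228  0.095] [ 0.649 -0.171  0.105]
0.095 [233 186   4  13  28] [ 0.5458 -0.1881  0.103 ] [ 0.535 -0.191  0.099] [ 0.558 -0.185  0.105]
0.08 [230 174   7   4   9] [ 0.5807 -0.1831  0.0845] [ 0.579 -0.19   0.081] [ 0.585 -0.178  0.089]
0.08 [242 174  12   3  18] [ 0.5822 -0.2151  0.0864] [ 0.581 -0.224  0.081] [ 0.585 -0.202  0.09 ]
0.08 [238 176  29  35 344] [ 0.5448 -0.2362  0.0869] [ 0.514 -0.25   0.08 ] [ 0.581 -0.195  0.09 ]
0.08 [220 179  10  33 132] [ 0.5429 -0.1671  0.0856] [ 0.512 -0.177  0.08 ] [ 0.575 -0.159  0.09 ]
0.08 [230 180  17  27 112] [ 0.5557 -0.1867  0.0878] [ 0.521 -0.21   0.084] [ 0.572 -0.179  0.09 ]
0.08 [193 186   8  22  85] [ 0.5388 -0.1142  0.0851] [ 0.52 -0.12  0.08] [ 0.561 -0.106  0.09 ]
0.08 [125 188  23  26 405] [0.5318 0.0038 0.0875] [ 0.508 -0.015  0.08 ] [0.557 0.027 0.09 ]
0.08 [164 188   8  22  85] [ 0.5361 -0.0552  0.0854] [ 0.516 -0.063  0.08 ] [ 0.557 -0.048  0.09 ]
0.08 [240 199  11   7  32] [ 0.5271 -0.2115  0.0876] [ 0.523 -0.218  0.084] [ 0.535 -0.199  0.09 ]
```

View pics/topz.png

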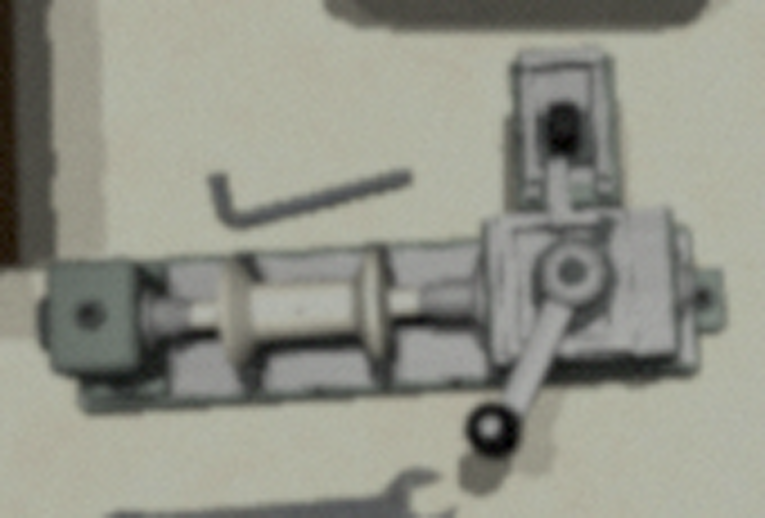

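View pics/scz.png

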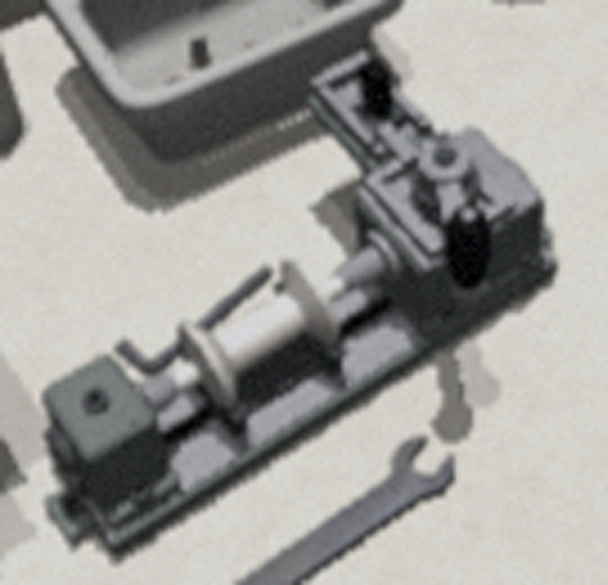

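```bash
python3 - <<'E'
from plant import imaging
import cv2,numpy as np
from h import *
d=imaging.snapshot("top");f=d["frame"]
pv=ray(d,242.3,190.4,.123);print("nut",pv)
for nm,(u0,u1,v0,v1) in {"grip":(214,236,215,236),"tab":(232,248,148,168)}.items():
    g=f[v0:v1,u0:u1].max(2);m=(g<60);v,u=np.nonzero(m);u=u+u0;v=v+v0
    print(nm,len(u),u.mean(),v.mean(),u.min(),u.max(),v.min(),v.max())
    for z in((.168,.142) if nm=="grip" else (.135,.121)): print(z,ray(d,u.mean(),v.mean(),z),ray(d,u.mean(),v.min()-.5,z))
W=cloud(d)
print(np.round(W[150:166,234:246,2],3))
m=(W[...,2]>.02)&(W[...,2]<.06)
# axis from headstock, flange, pivot
hs=np.array([.5318,.0038]);ax=hs-pv[:2];print("yaw",np.arctan2(-ax[0],ax[1]))
g=ray(d,224.8,226,.168);dd=g-pv;print("grip",g,np.hypot(*dd[:2]),np.arctan2(dd[1],dd[0]))
e=imaging.snapshot("scene")
for n,(u,v),z in(("nut",(145+445/4.5,160+155/4.5),.123),("griptop",(145+468/4.5,160+215/4.5),.168),("tabtop",(145+375/4.5,160+68/4.5),.135)):print(n,ray(e,u,v,z))
E
```

```text
nut [ 0.54665508 -0.20395259  0.123     ]
grip 78 224.53846153846155 225.67948717948718 219 229 215 231
0.168 [ 0.47691745 -0.17422135  0.168     ] [ 0.49665507 -0.17400075  0.168     ]
0.142 [ 0.47882991 -0.17252042  0.142     ] [ 0.49921866 -0.17229255  0.142     ]
tab 84 239.63095238095238 158.72619047619048 236 243 153 164
0.135 [ 0.60492184 -0.19894803  0.135     ] [ 0.61689241 -0.19887482  0.135     ]
0.121 [ 0.60809269 -0.19849055  0.121     ] [ 0.62026736 -0.19841609  0.121     ]
[[0.091 0.092 0.093 0.094 0.089 0.092 0.092 0.092 0.093 0.093 0.092 0.09 ]
 [0.092 0.092 0.092 0.093 0.091 0.092 0.092 0.091 0.091 0.092 0.09  0.093]
 [0.091 0.09  0.091 0.092 0.092 0.093 0.093 0.094 0.09  0.093 0.095 0.092]
 [0.091 0.091 0.093 0.137 0.137 0.137 0.136 0.138 0.136 0.13  0.092 0.092]
 [0.09  0.091 0.088 0.136 0.138 0.135 0.138 0.139 0.136 0.129 0.092 0.093]
 [0.09  0.102 0.098 0.137 0.137 0.138 0.138 0.138 0.137 0.128 0.1   0.099]
 [0.091 0.101 0.099 0.136 0.138 0.137 0.138 0.137 0.137 0.133 0.1   0.101]
 [0.092 0.103 0.101 0.137 0.135 0.137 0.137 0.137 0.134 0.134 0.101 0.104]
 [0.094 0.101 0.1   0.135 0.137 0.138 0.135 0.14  0.136 0.134 0.102 0.1  ]
 [0.097 0.106 0.101 0.133 0.137 0.14  0.137 0.135 0.138 0.135 0.1   0.103]
 [0.098 0.103 0.102 0.132 0.138 0.135 0.133 0.134 0.133 0.132 0.102 0.103]
 [0.1   0.103 0.101 0.128 0.13  0.131 0.132 0.134 0.13  0.13  0.104 0.103]
 [0.102 0.099 0.1   0.123 0.124 0.122 0.122 0.123 0.121 0.123 0.101 0.1  ]
 [0.102 0.102 0.099 0.101 0.115 0.116 0.113 0.113 0.113 0.113 0.1   0.1  ]
 [0.102 0.102 0.099 0.101 0.101 0.104 0.103 0.104 0.102 0.103 0.102 0.101]
 [0.103 0.101 0.102 0.101 0.102 0.099 0.101 0.099 0.101 0.102 0.102 0.101]]
yaw 0.07138223072241238
grip [ 0.47635396 -0.17468736  0.168     ] 0.0761492064222514 2.7471277839554733
nut [ 0.54413914 -0.20241593  0.123     ]
griptop [ 0.47700639 -0.17231055  0.168     ]
tabtop [ 0.60639981 -0.19843665  0.135     ]
```

```bash
python3 - <<'E'
from plant import r,imaging
import numpy as np
from scipy.spatial.transform import Rotation as R
s=r.read_state();print(s["position"],s["t"]);q=s["eef_rot"];print(R.from_quat(q[[1,2,3,0]]).as_matrix().round(3))
W=np.load("top0.npy");h=W[...,2]
for x0 in np.arange(.2,.9,.1): print(round(x0,1),[round(float(np.nanmax(np.where((abs(W[...,0]-x0-.05)<.05)&(abs(W[...,1]-y0)<.05),h,-1))),2) for y0 in np.arange(.3,-.5,-.1)])
E
```

```text
[0.22344591 0.58350988 0.23090916] 0.3
[[-0.     0.358  0.934]
 [-0.001  0.934 -0.358]
 [-1.    -0.001 -0.   ]]
0.2 [-0.76, -0.76, -0.75, -0.75, -0.76, -0.76, -0.76, -0.76]
0.3 [0.02, 0.02, 0.02, 0.01, 0.01, 0.01, 0.01, 0.03]
0.4 [0.02, 0.02, 0.02, 0.02, 0.02, 0.17, 0.01, 0.03]
0.5 [0.12, 0.16, 0.16, 0.15, 0.09, 0.13, 0.08, 0.04]
0.6 [0.05, 0.05, 0.14, 0.15, 0.09, 0.14, 0.09, 0.04]
0.7 [0.15, 0.17, 0.17, 0.15, 0.09, 0.09, 0.09, 0.1]
0.8 [0.17, 0.18, 0.19, 0.19, 0.19, 0.21, 0.2, 0.19]
```

```bash
python3 -m handwheel '[[[0.01,-0.02,0.03],[0,0,0],0],[[0.02,-0.025,0.02],[0,0,0],0],[[0.02,-0.03,0.015],[0,0,0],0],[[0.02,-0.035,0.01],[0,0,0],0]]'; python3 -c "
from plant import r;s=r.read_state();print(s['joint_pos'].round(3),s['position'])"
```

```text
t: 0.63
position: [0.2939, 0.4736, 0.3079]
eef_rot: [0.696, 0.129, 0.695, -0.127]
contact_force: [0.8, -0.3, -0.2]
gripper_width: 0.0854
[-1.13   0.209  0.071  1.428 -0.015  1.503  0.146] [0.29385236 0.47362036 0.30788377]
```

```bash
python3 -m handwheel '[[[0.022,-0.028,0],[0,0,0.04],0],[[0.022,-0.03,0],[0,0,0.05],0],[[0.022,-0.03,0],[0,0,0.05],0],[[0.02,-0.03,0],[0,0,0.05],0],[[0.02,-0.03,0],[0,0,0.05],0],[[0.02,-0.03,0],[0,0,0.05],0],[[0.018,-0.033,0],[0,0,0.05],0],[[0.016,-0.034,0],[0,0,0.04],0]]'; python3 -m handwheel '[[[0.016,-0.034,0],[0,0,0.03],0],[[0.016,-0.034,0],[0,0,0.02],0],[[0.016,-0.035,0],[0,0,0],0],[[0.016,-0.035,0],[0,0,0],0],[[0.014,-0.035,0],[0,0,0],0],[[0.014,-0.035,0],[0,0,0],0],[[0.014,-0.035,0],[0,0,0],0],[[0.014,-0.035,0],[0,0,0],0]]'; python3 -c "
from plant import r;s=r.read_state();print(s['joint_pos'].round(3),s['position'])"
```

```text
t: 1.3
position: [0.4542, 0.227, 0.3063]
eef_rot: [0.707, -0.006, 0.707, 0.006]
contact_force: [0.6, -0.2, -0.0]
gripper_width: 0.0854
t: 1.97
position: [0.5739, -0.051, 0.3065]
eef_rot: [0.707, -0.023, 0.707, 0.023]
contact_force: [1.1, 0.1, 1.0]
gripper_width: 0.0854
[-0.361  0.268  0.507  1.394 -0.129  1.512  1.773] [ 0.57385883 -0.05104027  0.30648234]
```

```bash
python3 -m handwheel '[[[0.008,-0.037,0],[0,0,0],0],[[0.008,-0.037,0],[0,0,0],0],[[0.008,-0.035,-0.01],[0,0,0],0],[[0.006,-0.028,-0.02],[0,0,0],0],[[0.003,-0.009,-0.03],[0,0,0],0],[[0,0,-0.03],[0,0,0],0],[[0,0,0],[0,0,0],0]]'; python3 - <<'E'
from plant import r,imaging
import cv2
s=r.read_state();print(s['joint_pos'].round(3),s['position'],s["eef_rot"])
for n in("wrist","top","scene"):
    d=imaging.snapshot(n);cv2.imwrite(f"pics/{n}1.png",d["frame"])
    if n=="wrist":print(d["mount"].round(3).tolist(),d["fx"],d["cx"],d["cy"])
E
```

```text
t: 2.55
position: [0.6034, -0.1953, 0.2095]
eef_rot: [0.703, -0.021, 0.71, 0.023]
contact_force: [-1.5, 0.3, -1.6]
gripper_width: 0.0856
[-0.117  0.458  0.548  1.385 -0.235  1.374  2.065] [ 0.60344193 -0.19531908  0.20946786] [ 0.70320397 -0.02107863  0.71030842  0.02284349]
[[-0.002, -0.272, 0.962, -0.142], [1.0, 0.001, 0.002, 0.0], [-0.001, 0.962, 0.272, -0.068], [0.0, 0.0, 0.0, 1.0]] 291.1872976728816 256.6386203873341 189.91212329267046
```

View pics/wrist1.png

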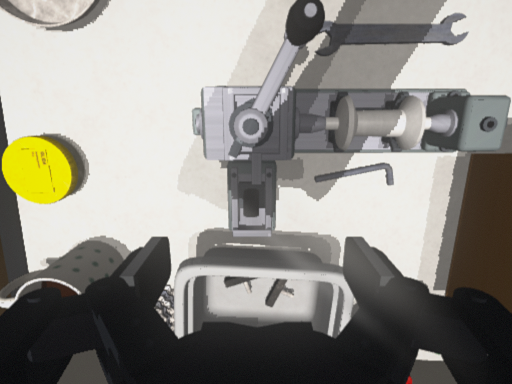

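View pics/top1.png

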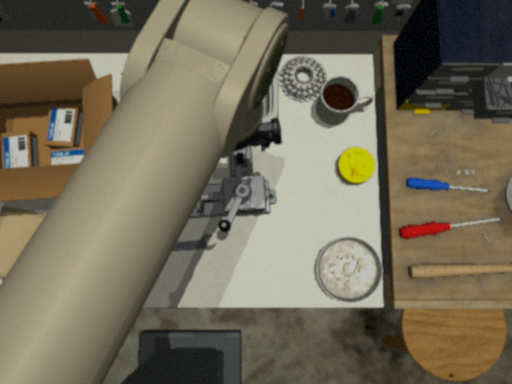

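```bash
python3 -m handwheel '[[[0,0,0],[0,0,0],0],[[0,0,0],[0,0,0],0],[[0,0,0],[0,0,0],0]]'; cat >> h.py <<'E'
def wristcam(r,imaging):
    from scipy.spatial.transform import Rotation as R
    s=r.read_state();d=imaging.snapshot("wrist");T=np.eye(4);q=s["eef_rot"];T[:3,:3]=R.from_quat(q[[1,2,3,0]]).as_matrix();T[:3,3]=s["position"]
    d["world_from_camera"]=T@d["mount"];return d,s
E
python3 - <<'E'
from plant import r,imaging
from h import *
import cv2
d,s=wristcam(r,imaging);print(s["position"])
f=d["frame"];cv2.imwrite("pics/w2.png",cv2.resize(f[0:245,180:340],None,fx=3.2,fy=2.4,interpolation=cv2.INTER_CUBIC) if 0 else cv2.resize(f[0:245,180:340],None,fx=2.4,fy=2.4,interpolation=cv2.INTER_CUBIC))
W=cloud(d);m=(W[...,2]>.127)&(W[...,2]<.142)&(abs(W[...,0]-.61)<.03)&(abs(W[...,1]+.2)<.03)
v,u=np.nonzero(m);print(len(u),np.mean(u),np.mean(v),np.mean(W[m],0),W[m].min(0),W[m].max(0))
g=(W[...,2]>.16)&(W[...,2]<.175)&(W[...,0]<.51)&(W[...,0]>.44);print("grip",W[g].mean(0),W[g].min(0),W[g].max(0))
n=(W[...,2]>.118)&(W[...,2]<.127)&(abs(W[...,0]-.546)<.02);print("nut",W[n].mean(0),W[n].min(0),W[n].max(0))
E
```

```text
t: 2.95
position: [0.6073, -0.1951, 0.2182]
eef_rot: [0.708, -0.023, 0.706, 0.023]
contact_force: [-0.6, 0.5, 0.2]
gripper_width: 0.0858
[ 0.60733239 -0.19514172  0.21818333]
291 251.09278350515464 196.97594501718214 [ 0.60953463 -0.19910302  0.13323071] [ 0.60219097 -0.2053865   0.12712862] [ 0.61885933 -0.19287226  0.13622032]
grip [ 0.48270051 -0.17325982  0.16527551] [ 0.47522169 -0.18241209  0.16002023] [ 0.48953011 -0.16294084  0.16996214]
nut [ 0.54805699 -0.20307721  0.12014902] [ 0.53563642 -0.21512284  0.11800518] [ 0.56004142 -0.19036173  0.12457409]
```

View pics/w2.png

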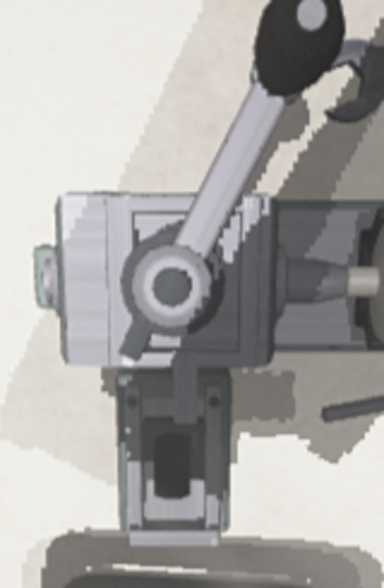

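```bash
python3 -m handwheel '[[[0.003,-0.004,-0.03],[0,0,0],0],[[0,0,-0.03],[0,0,0],0],[[0,0,-0.03],[0,0,0],0],[[0,0,-0.02],[0,0,0],0],[[0,0,0],[0,0,0],0],[[0,0,0],[0,0,0],0]]' 40; python3 -m handwheel '[[[0,0,0],[0,0,0],1],[[0,0,0],[0,0,0],1],[[0,0,0],[0,0,0],1],[[0,0,0],[0,0,0],1],[[0,0,0],[0,0,0],1],[[0,0,0],[0,0,0],1],[[0,0,0],[0,0,0],1],[[0,0,0],[0,0,0],1]]' 40
```

```text
t: 3.5
position: [0.6092, -0.1991, 0.1062]
eef_rot: [0.706, -0.023, 0.707, 0.023]
contact_force: [-0.4, -0.6, 0.4]
gripper_width: 0.0856
t: 4.17
position: [0.6097, -0.1995, 0.1069]
eef_rot: [0.707, -0.023, 0.706, 0.023]
contact_force: [-0.6, 0.1, 4.7]
gripper_width: 0.0112
```

```bash
python3 -m handwheel '[[[0.004,0.0003,0],[0,0,0],1],[[0.004,0.0003,0],[0,0,0],1],[[0.004,0.0002,0],[0,0,0],1],[[0.004,0.0003,0],[0,0,0],1],[[0.004,0.0002,0],[0,0,0],1],[[0,0,0],[0,0,0],1],[[0,0,0],[0,0,0],1]]'; python3 -m handwheel '[[[0.002,0,0],[0,0,0],1],[[0.001,0,0],[0,0,0],1],[[0,0,0],[0,0,0],1],[[0,0,0],[0,0,0],1]]'
```

```text
t: 4.75
position: [0.6273, -0.1985, 0.1067]
eef_rot: [0.705, -0.022, 0.708, 0.023]
contact_force: [-13.1, 2.6, 12.9]
gripper_width: 0.0113
t: 5.08
position: [0.6276, -0.1985, 0.1067]
eef_rot: [0.703, -0.021, 0.71, 0.023]
contact_force: [-25.0, 5.2, 20.5]
gripper_width: 0.0112
```

```bash
python3 -m handwheel '[[[0.001,0,0],[0,0,0],1],[[0,0,0],[0,0,0],1],[[-0.003,0,0],[0,0,0],1],[[-0.001,0,0],[0,0,0],1]]';python3 -m handwheel '[[[0,0,0],[0,0,0],0],[[0,0,0],[0,0,0],0],[[0,0,0],[0,0,0],0],[[0,0,0],[0,0,0],0],[[0,0,0],[0,0,0],0],[[0,0,0],[0,0,0],0]]'; python3 -m handwheel '[[[0,0,0.03],[0,0,0],0],[[0,0,0.03],[0,0,0],0],[[-0.02,0,0.03],[0,0,0],0],[[0,0,0.02],[0,0,0],0],[[0,0,0],[0,0,0],0],[[0,0,0],[0,0,0],0],[[0,0,0],[0,0,0],0]]'
python3 - <<'E'
from plant import r,imaging
from h import *
import cv2
d,s=wristcam(r,imaging);print(s["position"])
f=d["frame"];cv2.imwrite("pics/w3.png",cv2.resize(f[0:245,180:340],None,fx=2.4,fy=2.4,interpolation=cv2.INTER_CUBIC))
W=cloud(d);m=(W[...,2]>.127)&(W[...,2]<.142)&(abs(W[...,0]-.63)<.03)&(abs(W[...,1]+.2)<.02)
v,u=np.nonzero(m);print(len(u),np.mean(u),np.mean(v),np.mean(W[m],0),W[m].min(0),W[m].max(0))
g=(W[...,2]>.16)&(W[...,2]<.175)&(W[...,0]<.51)&(W[...,0]>.44);print("grip",W[g].mean(0),W[g].min(0),W[g].max(0))
n=(W[...,2]>.118)&(W[...,2]<.127)&(abs(W[...,0]-.546)<.02);print("nut",W[n].mean(0),W[n].min(0),W[n].max(0))
E
```

```text
t: 5.42
position: [0.6272, -0.1984, 0.1068]
eef_rot: [0.705, -0.022, 0.708, 0.023]
contact_force: [-8.2, 1.5, 8.3]
gripper_width: 0.0112
t: 5.92
position: [0.6296, -0.198, 0.1061]
eef_rot: [0.707, -0.023, 0.707, 0.023]
contact_force: [0.0, 0.1, 0.1]
gripper_width: 0.0822
t: 6.5
position: [0.6095, -0.1977, 0.2156]
eef_rot: [0.707, -0.023, 0.707, 0.023]
contact_force: [0.8, 0.2, -0.1]
gripper_width: 0.0855
[ 0.60947486 -0.19768019  0.21557832]
290 254.05517241379312 215.43793103448274 [ 0.62631449 -0.19818039  0.13305797] [ 0.61948422 -0.20449288  0.12700964] [ 0.63609112 -0.19170221  0.13624646]
grip [ 0.48383691 -0.17318254  0.16496677] [ 0.47787221 -0.18274708  0.16000879] [ 0.48984608 -0.16327205  0.17074394]
nut [ 0.5480427  -0.20326072  0.12008704] [ 0.53537694 -0.21463195  0.11800297] [ 0.56023697 -0.19036103  0.12439097]
```

View pics/w3.png

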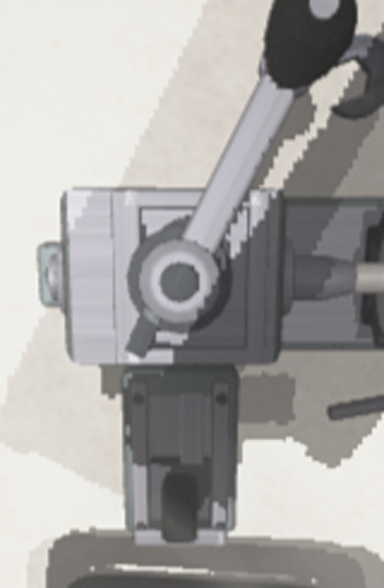

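The tab moved about 17 mm, but its end position is ambiguous and the upward force suggests the tips were rubbing. I'll grip again, higher up, and pull once more.

```bash
python3 -m handwheel '[[[0.015,0,-0.03],[0,0,0],0],[[0.004,0,-0.03],[0,0,0],0],[[0,0,-0.03],[0,0,0],0],[[0,0,-0.011],[0,0,0],0],[[0,0,0],[0,0,0],0],[[0,0,0],[0,0,0],0]]' 60; python3 -m handwheel '[[[0,0,0],[0,0,0],1],[[0,0,0],[0,0,0],1],[[0,0,0],[0,0,0],1],[[0,0,0],[0,0,0],1],[[0,0,0],[0,0,0],1],[[0,0,0],[0,0,0],1],[[0,0,0],[0,0,0],1],[[0,0,0],[0,0,0],1]]' 60
python3 -m handwheel '[[[0.002,0,0],[0,0,0],1],[[0,0,0],[0,0,0],1],[[0,0,0],[0,0,0],1]]';python3 -m handwheel '[[[0.002,0,0],[0,0,0],1],[[0,0,0],[0,0,0],1],[[0,0,0],[0,0,0],1]]'
```

```text
t: 7.05
position: [0.6282, -0.1981, 0.115]
eef_rot: [0.706, -0.023, 0.707, 0.023]
contact_force: [0.1, -0.7, 1.4]
gripper_width: 0.0851
t: 7.72
position: [0.6287, -0.1983, 0.1159]
eef_rot: [0.707, -0.023, 0.706, 0.023]
contact_force: [-1.2, 0.0, 5.2]
gripper_width: 0.0105
t: 7.97
position: [0.629, -0.1983, 0.1158]
eef_rot: [0.706, -0.022, 0.708, 0.023]
contact_force: [-9.5, 1.2, 9.8]
gripper_width: 0.0104
t: 8.22
position: [0.6293, -0.1984, 0.1158]
eef_rot: [0.705, -0.022, 0.709, 0.023]
contact_force: [-16.7, 3.1, 15.6]
gripper_width: 0.0104
```

```bash
python3 -m handwheel '[[[0,0,0],[0,0,0],0],[[0,0,0],[0,0,0],0],[[0,0,0],[0,0,0],0],[[0,0,0],[0,0,0],0],[[0,0,0],[0,0,0],0],[[0,0,0],[0,0,0],0]]'; python3 -m handwheel '[[[0,0,0.03],[0,0,0],0],[[0,0,0.03],[0,0,0],0],[[-0.02,0,0.03],[0,0,0],0],[[0,0,0.02],[0,0,0],0],[[0,0,0],[0,0,0],0],[[0,0,0],[0,0,0],0],[[0,0,0],[0,0,0],0]]'
python3 - <<'E'
from plant import r,imaging
from h import *
import cv2
for k in range(3):
    d,s=wristcam(r,imaging);print(s["position"])
    f=d["frame"];cv2.imwrite("pics/w4.png",cv2.resize(f[0:245,180:340],None,fx=2.4,fy=2.4,interpolation=cv2.INTER_CUBIC))
    W=cloud(d);m=(W[...,2]>.127)&(W[...,2]<.142)&(abs(W[...,0]-.63)<.03)&(abs(W[...,1]+.2)<.02)
    print(np.mean(W[m],0),W[m].min(0),W[m].max(0))
E
```

```text
t: 8.72
position: [0.6326, -0.198, 0.1151]
eef_rot: [0.707, -0.023, 0.707, 0.023]
contact_force: [-0.4, 0.4, 0.1]
gripper_width: 0.0815
t: 9.3
position: [0.6125, -0.1977, 0.2246]
eef_rot: [0.707, -0.023, 0.707, 0.023]
contact_force: [-0.9, -0.2, -0.9]
gripper_width: 0.0857
[ 0.61247242 -0.19769072  0.22459224]
[ 0.62644984 -0.19803879  0.13331275] [ 0.61933596 -0.20404417  0.12718018] [ 0.63577434 -0.19196227  0.13574324]
[ 0.61223667 -0.19755351  0.22395889]
[ 0.62611459 -0.1980728   0.13313203] [ 0.61896883 -0.20479701  0.12703747] [ 0.63531625 -0.19163363  0.13619505]
[ 0.61212944 -0.19755131  0.22369541]
[ 0.62630017 -0.19805337  0.13311624] [ 0.61867974 -0.2046816   0.12714247] [ 0.63558984 -0.19194177  0.13576679]
```

View pics/w4.png

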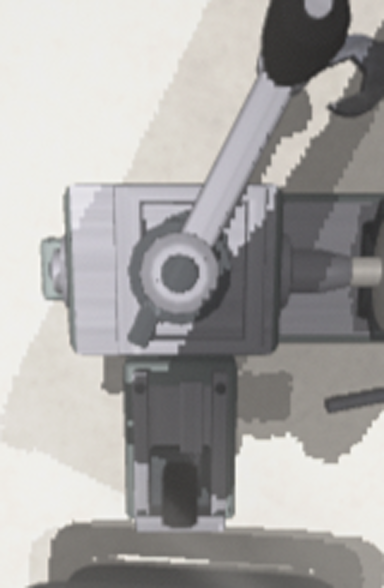

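```bash
python3 -m handwheel '[[[-0.04,0.005,0.01],[0,0,0],0],[[-0.04,0.005,0.01],[0,0,0],0],[[-0.04,0.005,0.01],[0,0,0],0],[[-0.01,0.005,0],[0,0,0],0],[[0,0,0],[0,0,0],0],[[0,0,0],[0,0,0],0]]'
python3 - <<'E'
from plant import r,imaging
from h import *
import cv2
d,s=wristcam(r,imaging);print(s["position"],s["joint_pos"].round(2));cv2.imwrite("pics/w5.png",cv2.resize(d["frame"],None,fx=1.5,fy=1.5))
e=imaging.snapshot("scene");cv2.imwrite("pics/s5.png",cv2.resize(e["frame"][160:290,145:280],None,fx=4.5,fy=4.5,interpolation=cv2.INTER_CUBIC))
E
```

```text
t: 9.95
position: [0.4825, -0.1775, 0.2552]
eef_rot: [0.707, -0.023, 0.707, 0.023]
contact_force: [0.0, 0.5, -0.1]
gripper_width: 0.0854
[ 0.48246478 -0.17746294  0.25519407] [-0.23  0.14  0.58  1.65 -0.08  1.38  2.  ]
```

View pics/w5.png

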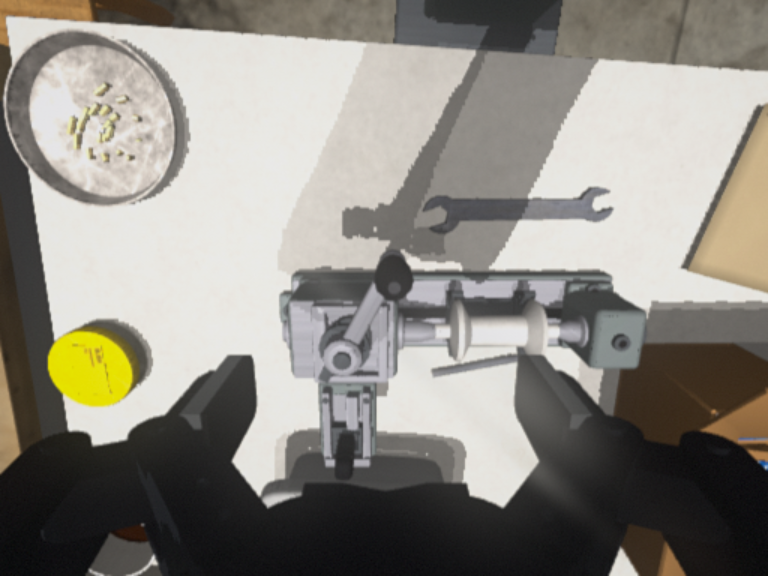

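View pics/s5.png

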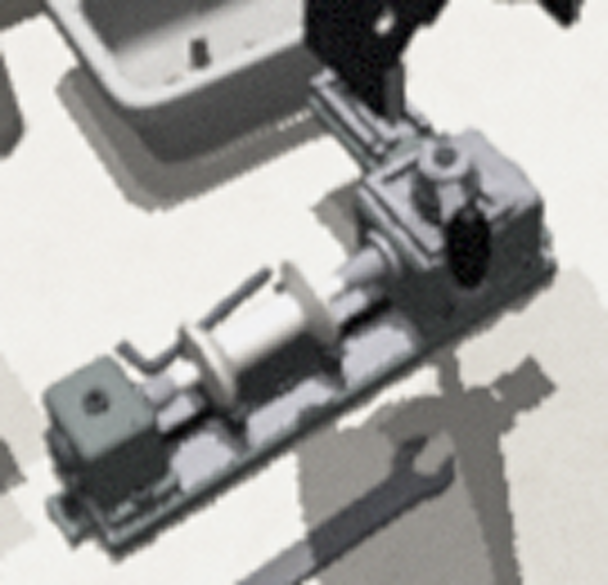

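The tab moved 17–18 mm by every measure, which is borderline for the 17.5 mm limit. To be sure it is on the stop, I'll push it from behind with closed fingers.

```bash
python3 -m handwheel '[[[0.03,-0.005,0],[0,0,0],1],[[0.03,-0.005,-0.01],[0,0,0],1],[[0.03,-0.005,-0.02],[0,0,0],1],[[0.023,-0.005,-0.02],[0,0,0],1],[[0,0,-0.02],[0,0,0],1],[[0,0,0],[0,0,0],1],[[0,0,0],[0,0,0],1]]'; python3 -m handwheel '[[[0,-0.001,-0.03],[0,0,0],1],[[0,0,-0.03],[0,0,0],1],[[0,0,-0.009],[0,0,0],1],[[0,0,0],[0,0,0],1],[[0,0,0],[0,0,0],1]]'
```

```text
t: 10.63
position: [0.595, -0.198, 0.1831]
eef_rot: [0.705, -0.023, 0.708, 0.023]
contact_force: [0.7, -0.0, 0.6]
gripper_width: 0.0008
t: 11.05
position: [0.596, -0.1993, 0.118]
eef_rot: [0.707, -0.023, 0.706, 0.023]
contact_force: [-0.6, 0.2, 0.4]
gripper_width: 0.0
```

```bash
python3 -m handwheel '[[[0.005,0,0],[0,0,0],1],[[0.005,0,0],[0,0,0],1],[[0.002,0,0],[0,0,0],1],[[0.002,0,0],[0,0,0],1],[[0,0,0],[0,0,0],1]]'; python3 -m handwheel '[[[0.003,0,0],[0,0,0],1],[[0,0,0],[0,0,0],1],[[0,0,0],[0,0,0],1]]';python3 -m handwheel '[[[0.003,0,0],[0,0,0],1],[[0,0,0],[0,0,0],1],[[0,0,0],[0,0,0],1]]'
```

```text
t: 11.47
position: [0.6091, -0.1995, 0.117]
eef_rot: [0.706, -0.023, 0.707, 0.023]
contact_force: [-4.1, 1.4, 2.7]
gripper_width: 0.0001
t: 11.72
position: [0.6095, -0.1997, 0.1168]
eef_rot: [0.705, -0.022, 0.709, 0.023]
contact_force: [-16.7, 2.3, 11.5]
gripper_width: 0.0001
t: 11.97
position: [0.61, -0.1998, 0.1169]
eef_rot: [0.703, -0.021, 0.71, 0.023]
contact_force: [-28.3, 5.6, 19.1]
gripper_width: -0.0001
```

The tab is hard against its stop: 28 N moved the tool only about 1 mm, and friction is 2.5 N. Next is the handle.

```bash
python3 -m handwheel '[[[-0.018,0,0],[0,0,0],1],[[0,0,0.03],[0,0,0],1],[[0,0,0.03],[0,0,0],1],[[-0.03,0.005,0.03],[0,0,0],0],[[-0.03,0.005,0.02],[0,0,0],0],[[-0.03,0.005,0],[0,0,0],0],[[-0.03,0.011,0],[0,0,0],0],[[0,0,0],[0,0,0],0]]'; python3 -m handwheel '[[[0,0,0],[0,0,0],0],[[0,0,0],[0,0,0],0]]'
python3 - <<'E'
from plant import r,imaging
from h import *
import cv2
d,s=wristcam(r,imaging);print(s["position"],s["joint_pos"].round(2));cv2.imwrite("pics/w6.png",cv2.resize(d["frame"],None,fx=1.5,fy=1.5))
W=cloud(d);g=(W[...,2]>.16)&(W[...,2]<.175)&(W[...,0]<.52)&(W[...,0]>.44)&(abs(W[...,1]+.175)<.03);print("grip",W[g].mean(0),W[g].min(0),W[g].max(0))
v,u=np.nonzero(g);print(u.mean(),v.mean(),ray(d,u.mean(),v.mean(),.166))
E
```

```text
t: 12.63
position: [0.4736, -0.1727, 0.2259]
eef_rot: [0.706, -0.021, 0.707, 0.023]
contact_force: [0.3, -1.0, -1.2]
gripper_width: 0.0607
t: 12.8
position: [0.479, -0.173, 0.2264]
eef_rot: [0.707, -0.023, 0.706, 0.023]
contact_force: [1.1, -0.8, -0.1]
gripper_width: 0.0834
[ 0.47904323 -0.17303671  0.22644465] [-0.25  0.14  0.59  1.71 -0.08  1.31  2.  ]
grip [ 0.47796375 -0.17266708  0.16515589] [ 0.46954223 -0.18211504  0.16001543] [ 0.48812126 -0.16254922  0.17058329]
256.6309278350515 202.7298969072165 [ 0.47767844 -0.1726857   0.166     ]
```

View pics/w6.png

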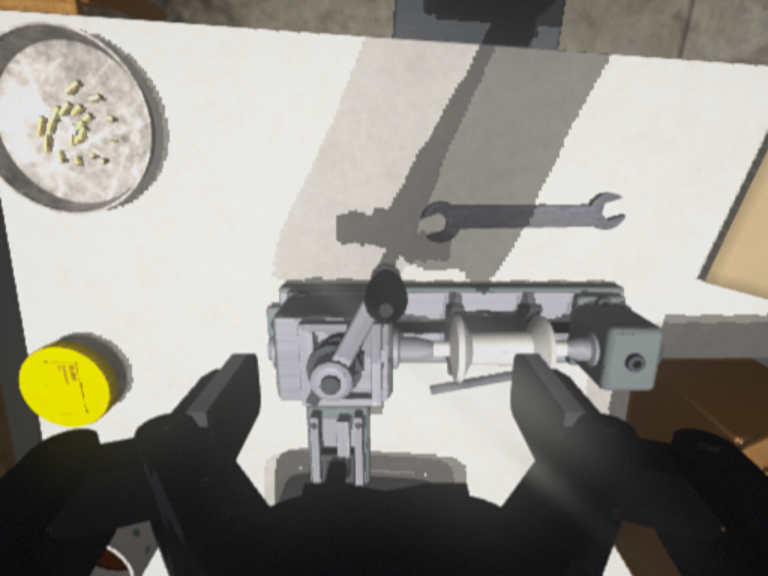

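```bash
python3 -m handwheel '[[[-0.001,0,-0.03],[0,0,0],0],[[0,0,-0.03],[0,0,0],0],[[0,0,-0.03],[0,0,0],0],[[0,0,-0.009],[0,0,0],0],[[0,0,0],[0,0,0],0],[[0,0,0],[0,0,0],0]]' 60; python3 -m handwheel '[[[0,0,0],[0,0,0],1],[[0,0,0],[0,0,0],1],[[0,0,0],[0,0,0],1],[[0,0,0],[0,0,0],1],[[0,0,0],[0,0,0],1],[[0,0,0],[0,0,0],1],[[0,0,0],[0,0,0],1]]' 60
```

```text
t: 13.35
position: [0.4779, -0.1737, 0.1271]
eef_rot: [0.707, -0.023, 0.707, 0.022]
contact_force: [-0.0, 0.8, 1.0]
gripper_width: 0.0856
t: 13.93
position: [0.4775, -0.1732, 0.1272]
eef_rot: [0.707, -0.023, 0.706, 0.023]
contact_force: [-1.4, 0.7, 5.5]
gripper_width: 0.0212
```

```bash
python3 - <<'E'
import numpy as np
t=np.linspace(2.737,4.772,25);p=.075*np.c_[np.cos(t),np.sin(t)];print((np.diff(p,axis=0)*1000).round(1).tolist());print(([.547,-.203]+p)[::8].round(4).tolist())
E
```

```text
[[-2.3, -5.9], [-1.7, -6.1], [-1.2, -6.2], [-0.7, -6.3], [-0.1, -6.4], [0.4, -6.3], [0.9, -6.3], [1.5, -6.2], [2.0, -6.0], [2.5, -5.9], [3.0, -5.6], [3.4, -5.4], [3.9, -5.0], [4.3, -4.7], [4.7, -4.3], [5.0, -3.9], [5.3, -3.5], [5.6, -3.0], [5.8, -2.5], [6.0, -2.0], [6.2, -1.5], [6.3, -1.0], [6.3, -0.4], [6.4, 0.1]]
[[0.4781, -0.1735], [0.4748, -0.2233], [0.5035, -0.2641], [0.5515, -0.2779]]
```

```bash
python3 -m handwheel '[[[-0.0023,-0.0059,0],[0,0,0],1],[[-0.0017,-0.0061,0],[0,0,0],1],[[-0.0012,-0.0062,0],[0,0,0],1],[[-0.0007,-0.0063,0],[0,0,0],1],[[-0.0001,-0.0064,0],[0,0,0],1],[[0,0,0],[0,0,0],1]]'; python3 -m handwheel '[[[0.0004,-0.0063,0],[0,0,0],1],[[0.0009,-0.0063,0],[0,0,0],1],[[0.0015,-0.0062,0],[0,0,0],1],[[0.002,-0.006,0],[0,0,0],1],[[0,0,0],[0,0,0],1],[[0,0,0],[0,0,0],1]]'
```

```text
t: 14.43
position: [0.471, -0.2054, 0.1272]
eef_rot: [0.707, -0.022, 0.707, 0.022]
contact_force: [-3.3, 1.1, 8.9]
gripper_width: 0.0212
t: 14.93
position: [0.4759, -0.2297, 0.1272]
eef_rot: [0.707, -0.023, 0.707, 0.022]
contact_force: [-4.3, -0.8, 7.9]
gripper_width: 0.0212
```

```bash
python3 -m handwheel '[[[0.0025,-0.0059,0],[0,0,0],1],[[0.003,-0.0056,0],[0,0,0],1],[[0.0034,-0.0054,0],[0,0,0],1],[[0.0039,-0.005,0],[0,0,0],1],[[0.0043,-0.0047,0],[0,0,0],1],[[0.0047,-0.0043,0],[0,0,0],1],[[0.005,-0.0039,0],[0,0,0],1]]'; python3 -m handwheel '[[[0.0053,-0.0035,0],[0,0,0],1],[[0.0056,-0.003,0],[0,0,0],1],[[0.0058,-0.0025,0],[0,0,0],1],[[0.006,-0.002,0],[0,0,0],1],[[0.0062,-0.0015,0],[0,0,0],1],[[0,0,0],[0,0,0],1],[[0,0,0],[0,0,0],1]]'; python3 -c "
from plant import r;s=r.read_state();print(s['joint_pos'].round(3),s['position'])"
```

```text
t: 15.52
position: [0.5025, -0.2645, 0.1273]
eef_rot: [0.707, -0.023, 0.707, 0.022]
contact_force: [-4.2, 0.8, 9.0]
gripper_width: 0.0216
t: 16.1
position: [0.5329, -0.2771, 0.1274]
eef_rot: [0.708, -0.023, 0.706, 0.022]
contact_force: [2.3, -1.5, 5.7]
gripper_width: 0.0217
[-0.024  0.445  0.599  1.609 -0.266  1.168  2.268] [ 0.5328874  -0.27705155  0.12740844]
```

```bash
python3 -m handwheel '[[[0.0063,-0.001,0],[0,0,0],1],[[0.0063,-0.0004,0],[0,0,0],1],[[0.005,0,0],[0,0,0],1],[[0,0,0],[0,0,0],1],[[0,0,0],[0,0,0],1],[[0,0,0],[0,0,0],1]]'
python3 - <<'E'
from plant import r,imaging
from h import *
import cv2
d,s=wristcam(r,imaging);print(s["position"],s["contact_force"]);cv2.imwrite("pics/w7.png",cv2.resize(d["frame"],None,fx=1.5,fy=1.5))
W=cloud(d);n=(W[...,2]>.118)&(W[...,2]<.127)&(abs(W[...,0]-.546)<.025)&(abs(W[...,1]+.203)<.025);print("nut",W[n].mean(0),W[n].min(0),W[n].max(0))
m=(W[...,2]>.127)&(W[...,2]<.142)&(abs(W[...,0]-.63)<.03)&(abs(W[...,1]+.2)<.02);print("tab",W[m].mean(0),W[m].min(0),W[m].max(0))
for n in("scene","top"):
    e=imaging.snapshot(n);cv2.imwrite(f"pics/{n}7.png",e["frame"] if n=="top" else cv2.resize(e["frame"][160:290,145:280],None,fx=4.5,fy=4.5,interpolation=cv2.INTER_CUBIC))
E
```

```text
t: 16.6
position: [0.5505, -0.2781, 0.1274]
eef_rot: [0.708, -0.023, 0.706, 0.022]
contact_force: [2.8, -3.6, 4.9]
gripper_width: 0.0213
[ 0.55046412 -0.27811727  0.12744452] [ 2.79064179 -3.6360126   4.86419995]
nut [ 0.54688213 -0.20438069  0.12019935] [ 0.53521031 -0.21643291  0.11800623] [ 0.56042238 -0.19179676  0.12458919]
tab [ 0.62502664 -0.20403773  0.13016578] [ 0.6233675  -0.20491224  0.12700142] [ 0.62707505 -0.20290846  0.13405361]
```

View pics/w7.png

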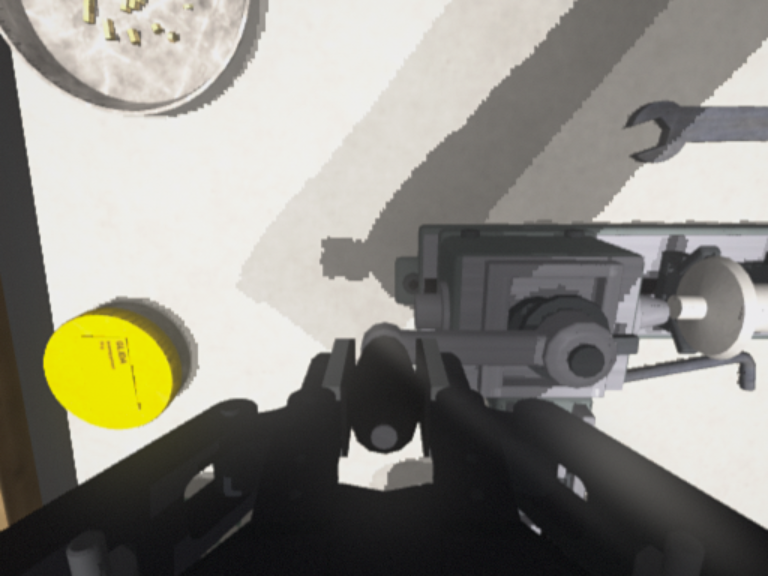

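View pics/scene7.png

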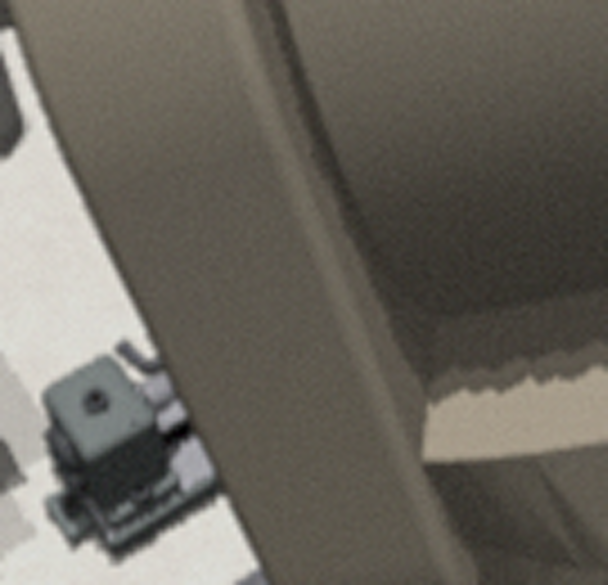

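View pics/top7.png

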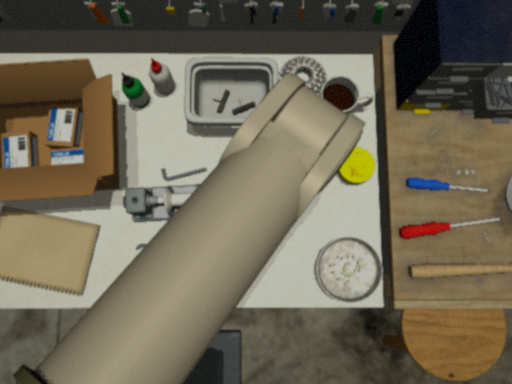

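```bash
python3 -m handwheel '[[[0,0,0],[0,0,0],1],[[0,0,0],[0,0,0],1],[[0,0,0],[0,0,0],1],[[0,0,0],[0,0,0],1],[[0,0,0],[0,0,0],1],[[0,0,0],[0,0,0],1]]'; python3 - <<'E'
from plant import r,imaging
from h import *
s=r.read_state();dx=s["position"]-[.547,-.2035,0];print(np.hypot(*dx[:2]),np.arctan2(dx[0],-dx[1]),np.abs(s["qd"]).max())
# yaw from tailstock/headstock tops seen by the first top cloud
W=np.load("top0.npy");f=[(.5388,-.1142),(.5361,-.0552),(.5318,.0038),(.547,-.2035)];f=np.array(f);print("yaw fit",-np.polyfit(f[:,1],f[:,0],1)[0])
print(r.job_done())
E
```

```text
t: 17.25
position: [0.5504, -0.2781, 0.1274]
eef_rot: [0.708, -0.023, 0.706, 0.022]
contact_force: [2.9, -2.7, 4.5]
gripper_width: 0.0216
0.07468564456495567 0.04542349185377825 0.0014446422631108368
yaw fit 0.07182062413597311
the job is handed in; nothing more can be done
None
```

I slid the transport lock out to its stop, swung the cam lever round to its highest lift, and handed the job in at 17.3 s with the handle still gripped.

- **Lock:** it took two pulls, then a push with closed fingers. By camera and tool position the tab travelled 17–18 mm, less than the nominal 20 mm and close to the 17.5 mm limit. At up to 28 N it gave no more than about 1 mm, against 2.5 N of friction, so I took it to be on its end stop. I saw no other explanation for the missing 2 mm than a start slightly out or measurement error.
- **Lever:** the cam is at about 2.27–2.28 rad, inside the 2.30 ± 0.22 band. I worked this out from the tool's position about the pivot and my estimate of the fixture's heading. It was standing still, with the fingers 21.6 mm apart on the handle at a 60 N grip setting and about 6 N on the wrist.
- **Not checked directly:** I did not measure how far the spring centre drew back; that follows from the lever angle. In the last wrist picture the near end of the hub was visible and in place, and the parts of the spanner, hex key and tin in view looked undisturbed. The arm hid the tab and the rest of the hub from the fixed cameras at the end, and my final tab reading from the wrist camera was only partial.

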